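# Fill the lid-knob jar from the scoop

### The job

Pick up the scoop, hold its lip low over the funnel and tip all six wooden lid knobs through the funnel into the jar. Then gently set the empty scoop down on the bench, level and clear of the jar, and let go of it. Leave the jar standing upright about where it is with the funnel still seated in its neck, and do not disturb the other things on the bench.

Things in the scene. Friction and masses are not known exactly. Their poses are not given: they have to be found in the camera images.
- scoop: aluminium hand scoop, 160 g. Pan 130 long (x), 92 wide (y), 3 thick; back wall 48 high, sides slope to 18 at the open nose (+x). Level wooden handle behind the pan, x = -72 to -172: 22 wide, 24 high, middle 34 up, free beneath. Origin: centre of the underside of the pan (height 0 on the bench); x to the nose, z up. Holds the six knobs; tipped nose down 18 to 35 degrees they slide out.
- scoop_grip (a point): point on the handle's centre line, 110 behind the scoop's origin and 34 above the underside: a good place to grip across the 22 mm width from above; axes as the scoop's
- scoop_lip (a point): middle of the nose edge of the pan's floor, top side, 65 ahead of the scoop's origin (+x) and 3 above the underside
- jar: clear round jar, 400 g, loose on the bench: 104 high, 86 outside diameter, wall 3.5, floor 5 thick, narrowing to a neck (79 outside, 72 inside) over its top 18. Origin: centre of its underside, z up
- funnel: round steel funnel, 130 g, loose, already standing in the jar's neck: spout 67 outside, 63 inside diameter, 24 long, then a 45 degree cone to a mouth 160 outside, 156 inside; 78 high overall. Ribs under the cone rest on the jar's rim. Origin: centre of the spout's lower end, 79 above the jar's origin; z up
- funnel_mouth (a point): centre of the funnel's mouth, level with its rim, 78 above the funnel's origin and 157 above the bench
- knob0: one of six equal turned dark-wood lid knobs, 28 head diameter, 20 foot diameter, 27 high, 10 g; starts standing in the scoop's pan. Origin: on its axis at mid-height; z from foot to head
- knob1: one of six equal turned dark-wood lid knobs, 28 head diameter, 20 foot diameter, 27 high, 10 g; starts standing in the scoop's pan. Origin: on its axis at mid-height; z from foot to head
- knob2: one of six equal turned dark-wood lid knobs, 28 head diameter, 20 foot diameter, 27 high, 10 g; starts standing in the scoop's pan. Origin: on its axis at mid-height; z from foot to head
- knob3: one of six equal turned dark-wood lid knobs, 28 head diameter, 20 foot diameter, 27 high, 10 g; starts standing in the scoop's pan. Origin: on its axis at mid-height; z from foot to head
- knob4: one of six equal turned dark-wood lid knobs, 28 head diameter, 20 foot diameter, 27 high, 10 g; starts standing in the scoop's pan. Origin: on its axis at mid-height; z from foot to head
- knob5: one of six equal turned dark-wood lid knobs, 28 head diameter, 20 foot diameter, 27 high, 10 g; starts standing in the scoop's pan. Origin: on its axis at mid-height; z from foot to head
- glue_tub: bystander: white glue tub with a screw lid, 76 diameter, 105 high; origin under its centre
- bent_box: bystander: round lidded bentwood box, 112 diameter, 58 high to the lid and 85 to the top of its knob; origin under its centre
- glue_brush: bystander: glue brush lying on the bench, about 200 long; origin under it near the middle
Not all that is in view belongs to the job. Leave any yellow look-alike of the jar alone.

How it is judged:
By the outcome, as a careful person would: the job done as asked, in the order asked, and still so for the second after the job is handed in, with the robot touching nothing.
It also fails if it takes over 69 s, if anything falls off the work surface, if the arm or the gripper's body presses on something with over 40 N, if the wrist force passes 120 N, or if a joint passes its speed limit or range.

### The arm

A 7-joint arm with a two-finger parallel gripper is mounted at the origin on the work surface. World frame = base frame: x ahead of the robot, y to its left, z up, the work surface at z = 0. Lengths are in m, angles in degrees, forces in N, time in s.
With the tool pointing down it reaches from about 0.4 to 0.9 m from the base axis. Payload 5.5 kg.
Tool frame: the origin (TCP) lies between the finger pads; the fingertips stand 25 mm ahead of it and the grasp point (between the pads) lies 6 mm ahead of it; z points along the fingers, y is the line along which they close (so a half turn about z gives the same grasp; the last joint's range is limited). The gripper opens to 85 mm and grips with 20 to 120 N. Pads are 22 mm wide; open, the fingers measure 114 mm over their backs; the gripper's body (76 mm by 85 mm) begins 54 mm behind the grasp point. The pads swing forward as they close: fully open they stand 13 mm farther back than shut.
Start: joints at [79.137, 28.699, -24.465, 88.831, 12.651, 65.22, -12.049], TCP at [0.284, -0.584, 0.256] pointing down, gripper open.
Joint ranges: [-164.97, 164.97], [-17.58, 116.51], [-87.97, 89.64], [11.32, 138.91], [-80.73, 260.73], [10.89, 115.49], [-147.41, 147.41]. Speed limits (degrees/s): [147.25, 147.25, 180, 180, 180, 180, 180].

### API

Orientations are given as [roll, pitch, yaw] about the fixed x, y, z axes, in that order (R = Rz(yaw) Ry(pitch) Rx(roll)).
In Python, from workcell import * gives the robot as it stands. Calls block until the motion is done:
- move_ptp(position, orientation): joint-space move of the TCP to a pose.
- move_straight(position, frame=None, v=0.15): straight line of the TCP; frame=None keeps the orientation; v is the mean speed in m/s.
- movej(angles): joint-space move.
- gripper_to(opening, f_grip=None): opening from 0.0 (shut) to 1.0 (fully open); f_grip is the grip in N (None keeps the last); returns when the fingers have stopped.
- wait(seconds).
- solve_ik(position, orientation): joint angles nearest the present ones, or None.
- state(): the state.
- capture(name): name is "side" or "top"; returns a dict with "color" (400x640x3 uint8, red, green, blue), "fov_y" (degrees; the focal length in pixels is half the picture's height over the tangent of half this angle, whatever the lens; pixels are square), "cx", "cy" (the principal point, pixels), "extrinsics" (4x4, takes a point from camera to world coordinates). Camera axes: x right, y up, looking along -z (the intrinsics and any distortion apply to the point x, -y, -z); pixel columns grow to the right and rows downward; lengths in m; the calibration is good to about 2 mm. A picture is of the moment at which its call begins. There is no depth.
A pose or a line that the arm cannot do raises MotionError and nothing moves.
- close_job(): hands the job in; it is judged then, once.
Trained networks look in the newest picture that a camera, given by its name, has taken for a name from the list of things; names that differ only in an ending like _2 or _b are one class to them, and where a whole thing is asked for, a point or a joint stands for the part that bears it (a point fixed in the world has none). Each returns a list of dicts, best first, with "score" (0 to 1); they miss things now and then, are a little off and sometimes report something else, mostly with a low value. They report only what shows in the picture. A call takes as long as a camera call. They do not tell look-alikes from the thing itself.
- boxes_of(camera, label): "bbox" ([left, top, width, height] in pixels, round what is visible of it).
- silhouettes(camera, label): "region" (400x640 bool, what is visible of it) and "bbox" ([left, top, width, height] in pixels, round what is visible of it).
The state is a dict: "clock": time; "q": joint angles; "dq": joint speeds; "joint_torque": joint torques, N m; "tool_pos": TCP position; "tool_rot": TCP orientation; "ft_force": force on the tool from outside, world axes, zero at the start; "wrist_torque": the same for the moment, N m; "grip_width": opening from 0.0 (shut) to 1.0 (fully open); "gripper_force": force on a finger pad.
Only numpy, scipy, OpenCV 4.12 (cv2) and the standard library are available. Lean on these libraries where they do the work, as an engineer would, in place of code of your own. Each camera call takes 0.05 s, during which the arm holds its last target. There are 200 camera calls.

## Working session

There is one attempt and no reset: what is moved stays moved. The work goes in short steps, each a Python script; the robot and the scene stay as the last script left them, time stands still between calls to the robot, and variables do not carry over. Pictures are saved under pics/ and viewed, at most 10 in all, crops included, and the job is handed in when it is done.

```bash
mkdir -p pics; ls; cat > h.py <<'E'
from workcell import *
import numpy as np, cv2
def cap(n,fn=None):
    c=capture(n)
    if fn: cv2.imwrite('pics/'+fn,cv2.cvtColor(c['color'],cv2.COLOR_RGB2BGR))
    return c
def f_(c): return 200/np.tan(np.radians(c['fov_y']/2))
def ray(c,u,v):
    E=np.array(c['extrinsics']);f=f_(c)
    d=E[:3,:3]@np.array([(u-c['cx'])/f,-(v-c['cy'])/f,-1]);return E[:3,3],d
def at(c,u,v,z):
    o,d=ray(c,u,v);return o+d*(z-o[2])/d[2]
def proj(c,p):
    E=np.array(c['extrinsics']);q=E[:3,:3].T@(np.array(p)-E[:3,3]);f=f_(c)
    return np.array([c['cx']+f*q[0]/-q[2],c['cy']-f*q[1]/-q[2]])
E
python3 - <<'E'
from h import *
for n in('top','side'):
    c=cap(n,n+'0.png')
    print(n,[ (k,np.round(v,3)) for k,v in c.items() if k!='color'])
    for l in('scoop','jar','funnel','knob0','glue_tub','bent_box','glue_brush'):
        print(l,[(np.round(b['bbox']).tolist(),round(b['score'],2)) for b in boxes_of(n,l)][:7])
E
```

```text
pics
top [('fov_y', np.float64(49.212)), ('cx', np.float64(311.924)), ('cy', np.float64(199.631)), ('extrinsics', array([[ 0.008,  0.99 , -0.14 ,  0.431],
       [-1.   ,  0.006, -0.009,  0.019],
       [-0.008,  0.14 ,  0.99 ,  1.349],
       [ 0.   ,  0.   ,  0.   ,  1.   ]]))]
scoop [([244.0, 209.0, 55.0, 72.0], 0.94), ([316.0, 129.0, 21.0, 33.0], 0.26)]
jar [([368.0, 224.0, 19.0, 18.0], 0.84), ([301.0, 198.0, 36.0, 32.0], 0.67)]
funnel [([350.0, 199.0, 62.0, 61.0], 0.58), ([275.0, 247.0, 6.0, 9.0], 0.32)]
knob0 [([261.0, 245.0, 8.0, 11.0], 0.62), ([274.0, 248.0, 10.0, 11.0], 0.51), ([261.0, 256.0, 11.0, 6.0], 0.46), ([269.0, 262.0, 12.0, 13.0], 0.46)]
glue_tub [([313.0, 129.0, 27.0, 32.0], 0.68)]
bent_box [([460.0, 228.0, 48.0, 40.0], 0.55), ([314.0, 131.0, 24.0, 32.0], 0.4)]
glue_brush [([138.0, 180.0, 49.0, 51.0], 0.91)]
side [('fov_y', np.float64(54.618)), ('cx', np.float64(321.801)), ('cy', np.float64(198.987)), ('extrinsics', array([[-0.936,  0.204, -0.287,  0.222],
       [-0.352, -0.587,  0.729,  0.882],
       [-0.02 ,  0.783,  0.621,  0.875],
       [ 0.   ,  0.   ,  0.   ,  1.   ]]))]
scoop [([290.0, 245.0, 84.0, 41.0], 0.61), ([199.0, 336.0, 85.0, 44.0], 0.46)]
jar [([308.0, 198.0, 25.0, 40.0], 0.95), ([339.0, 181.0, 26.0, 32.0], 0.94)]
funnel [([328.0, 154.0, 49.0, 33.0], 0.62)]
knob0 [([353.0, 263.0, 10.0, 7.0], 0.57), ([342.0, 268.0, 6.0, 3.0], 0.49), ([337.0, 254.0, 11.0, 8.0], 0.41)]
glue_tub [([342.0, 266.0, 7.0, 6.0], 0.57)]
bent_box [([369.0, 143.0, 26.0, 22.0], 0.76), ([342.0, 266.0, 8.0, 4.0], 0.59)]
glue_brush [([200.0, 335.0, 83.0, 45.0], 0.72)]
```

```bash
python3 - <<'E'
import cv2
for n,(x,y,w,h) in {'top':(120,110,400,200),'side':(180,110,260,190)}.items():
    i=cv2.imread(f'pics/{n}0.png')[y:y+h,x:x+w]
    k=2 if n=='top' else 3
    cv2.imwrite(f'pics/{n}0c.png',cv2.resize(i,None,fx=k,fy=k,interpolation=cv2.INTER_CUBIC))
E
```

```text
(no output)
```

View pics/top0c.png

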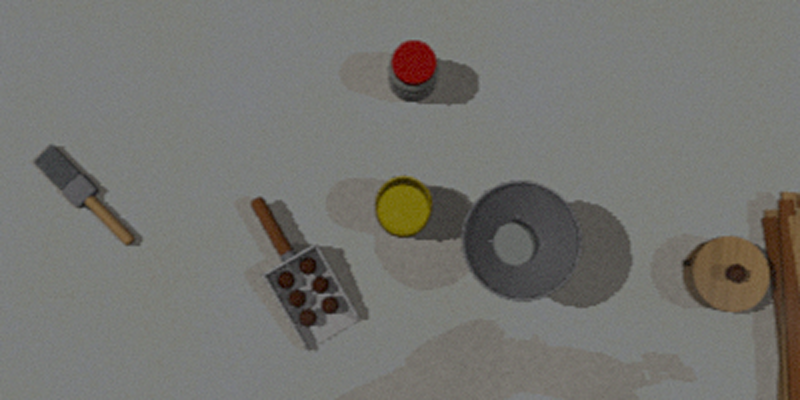

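View pics/side0c.png

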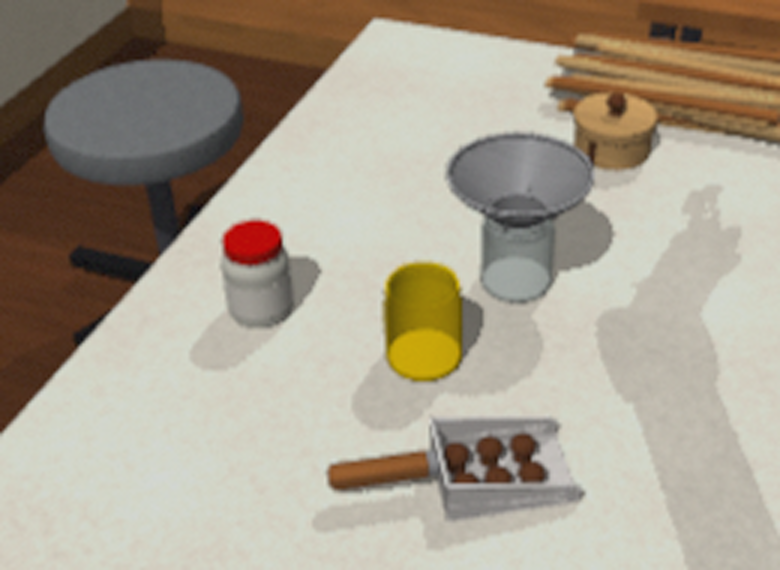

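Top picture (full pixels): the scoop with six knobs is at about (276,250), handle up-left and nose down-right. The funnel in the clear jar is at (380,231), the yellow decoy jar at (321,213), the tub at (327,146), the box at (485,247) and the brush at (163,205). The side view agrees. I choose the clear jar with the funnel, and the scoop with knobs. The brush at side (240,358) scored 0.46 as a scoop, and I rule it out. Next I fit poses.

```bash
cat >> h.py <<'E'
from scipy.optimize import minimize
def hull(m,c,P):
    cv2.fillConvexPoly(m,cv2.convexHull(np.float32([proj(c,p)*16 for p in P])).astype(np.int32),1,shift=4)
def scoop_pts():
    s=[]
    pan=[(-65,y,z) for y in(-46,46) for z in(0,48)]+[(65,y,z) for y in(-46,46) for z in(0,18)]
    han=[(x,y,z) for x in(-172,-65) for y in(-11,11) for z in(22,46)]
    return [np.array(pan)/1e3,np.array(han)/1e3]
def ring(r,z): 
    a=np.linspace(0,2*np.pi,40); return np.c_[r*np.cos(a),r*np.sin(a),0*a+z]
def fun_pts(): return [np.r_[ring(.080,.157),ring(.036,.103)],np.r_[ring(.036,.103),ring(.036,.079)]]
def place(parts,x):
    c,s=np.cos(x[2]),np.sin(x[2]);R=np.array([[c,-s,0],[s,c,0],[0,0,1]])
    return [p@R.T+[x[0],x[1],0] for p in parts]
def fit(parts,obs,x0):
    def cost(x):
        t=0
        for c,reg in obs:
            m=np.zeros((400,640),np.uint8)
            for p in place(parts,x): hull(m,c,p)
            t+=1-(m.astype(bool)&reg).sum()/(m.astype(bool)|reg).sum()
        return t
    best=minimize(cost,x0,method='Nelder-Mead',options=dict(initial_simplex=np.array(x0)+np.vstack([np.zeros(3),np.diag([.02,.02,.2])]),xatol=1e-4,fatol=1e-4))
    return best.x,best.fun
def mask(n,l,near):
    for s in silhouettes(n,l):
        b=s['bbox']
        if abs(b[0]+b[2]/2-near[0])<25 and abs(b[1]+b[3]/2-near[1])<25:
            ct,_=cv2.findContours(s['region'].astype(np.uint8),cv2.RETR_EXTERNAL,cv2.CHAIN_APPROX_NONE)
            m=np.zeros((400,640),np.uint8);cv2.drawContours(m,ct,-1,1,-1);return m.astype(bool)
E
python3 - <<'E'
from h import *
ct,cs=cap('top'),cap('side')
h=at(ct,249,211,.034);n=at(ct,288,277,.01);d=n-h
x0=[*(h+d*.73)[:2],np.arctan2(d[1],d[0])]
mt,ms=mask('top','scoop',(271,245)),mask('side','scoop',(332,265))
for o in([(ct,mt),(cs,ms)],[(ct,mt)],[(cs,ms)]):
    x,f=fit(scoop_pts(),o,x0);print('scoop',x.round(4),np.degrees(x[2]).round(1),f.round(3))
ft,fs=mask('top','funnel',(381,230)),mask('side','funnel',(353,170))
print(ft is None,fs is None)
p=at(ct,381,230,.157)
o=[(c,m) for c,m in((ct,ft),(cs,fs)) if m is not None]
for q in [o]+[[a] for a in o]:
    x,f=fit(fun_pts(),q,[p[0],p[1],0]);print('funnel',x[:2].round(4),f.round(3))
# other obstacles
for n,u,v,z in(('yellow',321,213,.1),('tub',327,141,.105)): print(n,at(ct,u,v,z).round(3))
E
```

```text
scoop [ 0.4386  0.1384 -2.6017] -149.1 0.197
scoop [ 0.4381  0.1394 -2.6087] -149.5 0.043
scoop [ 0.4404  0.1326 -2.571 ] -147.3 0.102
False False
funnel [ 0.5179 -0.1571] 0.134
funnel [ 0.5183 -0.1564] 0.015
funnel [ 0.5174 -0.1588] 0.115
yellow [0.569 0.003 0.1  ]
tub [ 0.78  -0.013  0.105]
```

```bash
cat >> h.py <<'E'
from scipy.spatial.transform import Rotation as Rn
SC=np.array([.4384,.1385]);YAW=-149.3;FUN=np.array([.518,-.157])
def tool(ref,psi,th,flip,pt):
    "tcp pose so that scoop-frame point pt is at world ref"
    R=Rn.from_euler('ZY',[psi,th],degrees=True)
    D=Rn.from_matrix(np.diag([-1,1,-1] if flip else [1,-1,-1]))
    return np.array(ref)+R.apply(np.array([-.110,0,.040])-pt),(R*D).as_euler('xyz',degrees=True)
LIP=np.array([.065,0,.003]);O=np.zeros(3)
def lip_ref(psi,back=.035,h=.014):
    a=np.radians(psi);return np.r_[FUN-back*np.array([np.cos(a),np.sin(a)]),.157+h]
E
python3 - <<'E'
from h import *
print(state()['clock'])
r=lambda q:None if q is None else np.round(q,0).tolist()
for fl in(0,1):
    print('grip',fl,r(solve_ik(*tool([*SC,0],YAW,0,fl,O))))
    for psi in range(-180,181,30):
        print(fl,psi,*[r(solve_ik(*tool(lip_ref(psi),psi,t,fl,LIP))) for t in(0,20,35)])
E
```

```text
1.1
grip 0 [27.0, 67.0, -75.0, 107.0, 71.0, 70.0, 47.0]
0 -180 [41.0, 52.0, -58.0, 75.0, 43.0, 76.0, 74.0] [54.0, 36.0, -61.0, 95.0, 40.0, 50.0, 73.0] [63.0, 23.0, -59.0, 109.0, 30.0, 26.0, 79.0]
0 -150 [42.0, 57.0, -75.0, 82.0, 55.0, 82.0, 87.0] [59.0, 43.0, -75.0, 97.0, 41.0, 54.0, 96.0] [72.0, 33.0, -74.0, 108.0, 19.0, 34.0, 117.0]
0 -120 [42.0, 50.0, -75.0, 95.0, 50.0, 75.0, 108.0] [59.0, 39.0, -74.0, 101.0, 27.0, 55.0, 130.0] [-39.0, 49.0, 88.0, 109.0, -79.0, 97.0, -144.0]
0 -90 [46.0, 38.0, -74.0, 109.0, 41.0, 65.0, 136.0] [-39.0, 22.0, 57.0, 109.0, -41.0, 70.0, -145.0] [-36.0, 41.0, 78.0, 106.0, -62.0, 100.0, -122.0]
0 -60 [-56.0, 9.0, 53.0, 126.0, -9.0, 49.0, -147.0] [36.0, 14.0, -32.0, 112.0, -10.0, 68.0, -141.0] [36.0, 21.0, -24.0, 102.0, -17.0, 83.0, -133.0]
0 -30 [52.0, -1.0, -47.0, 132.0, -1.0, 49.0, -114.0] [42.0, 12.0, -34.0, 114.0, -1.0, 75.0, -112.0] [37.0, 22.0, -28.0, 101.0, -2.0, 92.0, -111.0]
0 0 [62.0, 0.0, -39.0, 131.0, 0.0, 49.0, -67.0] [47.0, 12.0, -35.0, 114.0, 11.0, 76.0, -83.0] [38.0, 23.0, -31.0, 101.0, 15.0, 95.0, -88.0]
0 30 [68.0, 10.0, -36.0, 122.0, 8
[... 2010 characters left out ...]
.0, 110.0, -29.0, 58.0, -147.0] [77.0, 35.0, -74.0, 106.0, 52.0, 81.0, 136.0] [64.0, 38.0, -74.0, 103.0, 60.0, 98.0, 125.0]
1 90 [-9.0, 44.0, 65.0, 96.0, -43.0, 68.0, -113.0] [-23.0, 29.0, 59.0, 104.0, -10.0, 50.0, -144.0] [-46.0, 41.0, 81.0, 109.0, -13.0, 46.0, -146.0]
1 120 [34.0, 36.0, -11.0, 82.0, 7.0, 63.0, -129.0] [27.0, 22.0, -10.0, 98.0, 23.0, 47.0, -146.0] [-35.0, 22.0, 57.0, 111.0, 11.0, 31.0, -142.0]
1 150 [29.0, 40.0, -18.0, 75.0, 13.0, 67.0, -110.0] [30.0, 25.0, -18.0, 95.0, 19.0, 43.0, -118.0] [25.0, 14.0, -13.0, 110.0, 32.0, 26.0, -132.0]
1 180 [27.0, 42.0, -28.0, 75.0, 20.0, 68.0, -93.0] [36.0, 27.0, -32.0, 95.0, 15.0, 43.0, -90.0] [46.0, 17.0, -36.0, 110.0, 5.0, 23.0, -80.0]
```

```bash
python3 - <<'E'
from h import *
gripper_to(0.7,90)
p,o=tool([*SC,0],YAW,0,1,O)
s=state();move_straight([*s['tool_pos'][:2],.33],v=.2)
move_ptp([p[0],p[1],.22],o)
move_straight([p[0],p[1],.11],v=.2)
c=cap('side','a.png');cap('top','at.png');print(proj(c,p))
i=cv2.imread('pics/a.png')[170:330,200:420]
cv2.imwrite('pics/ac.png',cv2.resize(i,None,fx=3,fy=3,interpolation=cv2.INTER_CUBIC))
s=state();print(s['clock'],s['q'],s['tool_pos'],p)
E
```

```text
[310.35727967 264.22045714]
5.7 [  22.15582907   46.5743475   -62.84684141  106.35390036   48.87300595
   59.10752036 -120.74570315] [0.53393929 0.19541783 0.11159346] [0.53298375 0.19465972 0.04      ]
```

View pics/ac.png

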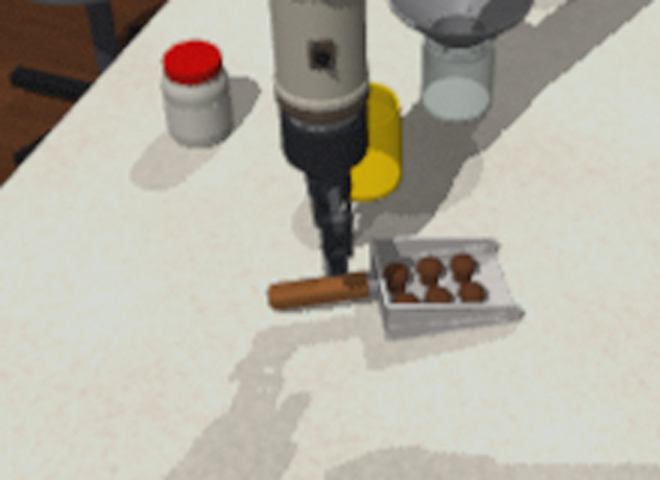

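The gripper is straight above the handle (full pixel about (311,262)), with all six knobs in the pan. I go down, grip and lift a little, then look.

```bash
python3 - <<'E'
from h import *
p,o=tool([*SC,0],YAW,0,1,O)
move_straight(p,o,v=.1)
s=state();print('down',s['clock'],s['ft_force'],s['tool_pos'])
w=gripper_to(0.0,100)
s=state();print('grip',s['clock'],s['grip_width'],s['gripper_force'],s['ft_force'])
move_straight(p+[0,0,.04],v=.06);move_straight(p+[0,0,.20],v=.15)
s=state();print('lift',s['clock'],s['grip_width'],s['gripper_force'],s['ft_force'],s['wrist_torque'],s['q'])
c=cap('side','b.png')
i=cv2.imread('pics/b.png')[130:330,200:440]
cv2.imwrite('pics/bc.png',cv2.resize(i,None,fx=3,fy=3,interpolation=cv2.INTER_CUBIC))
# predicted pixel of lip ends/handle end if rigid
R=Rn.from_euler('Z',YAW,degrees=True)
for q in([.065,.046,.003],[.065,-.046,.003],[-.065,.046,.048],[-.065,-.046,.048],[-.172,0,.034]):
    print(q,((proj(c,R.apply(q)+[*SC,.20])-[200,130])*3).round())
E
```

```text
down 6.55 [0.75173045 0.05020678 0.74239825] [0.53310275 0.19512989 0.04022882]
grip 6.9833 0.24432208241096856 97.50415921211243 [-0.3241721  -1.15154223  4.96575645]
lift 9.0167 0.23852829241079188 97.98184275627136 [-0.0530408   0.25461571 -2.9857488 ] [ 0.12387301 -0.14644834  0.00937693] [  27.71644602   38.64620666  -71.70378679  101.11268208   39.0846083
   70.02926869 -114.21492365]
[0.065, 0.046, 0.003] [505. 217.]
[0.065, -0.046, 0.003] [534. 283.]
[-0.065, 0.046, 0.048] [365. 196.]
[-0.065, -0.046, 0.048] [384. 264.]
[-0.172, 0, 0.034] [250. 257.]
```

View pics/bc.png

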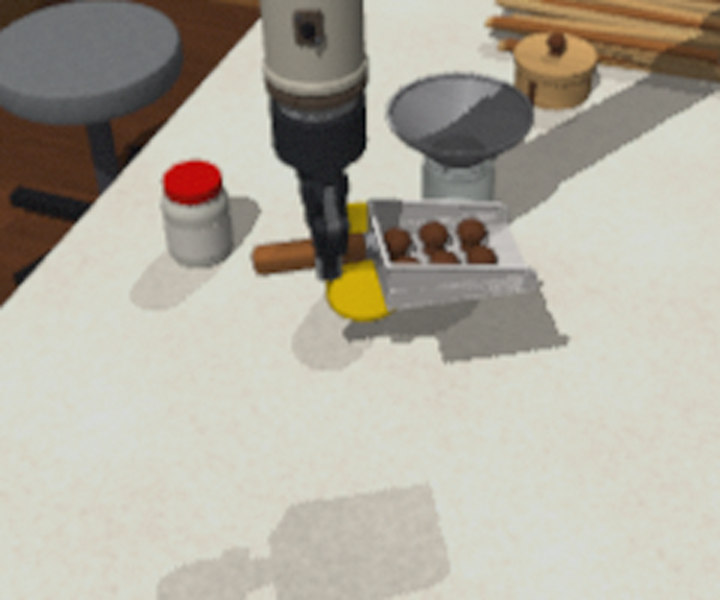

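The scoop is held level and rigid: predicted corner pixels match the picture within about 2 mm, and all six knobs are in the pan. Now I carry it over the funnel and tip in stages.

```bash
python3 - <<'E'
from h import *
PSI=-110
L=lip_ref(PSI)
up=[0,0,.045]
p,o=tool(L+up,PSI,0,1,LIP); move_straight(p,o,v=.12)
p,o=tool(L,PSI,0,1,LIP); move_straight(p,o,v=.08)
p,o=tool(L,PSI,8,1,LIP); move_straight(p,o,v=.06)
c=cap('side','c.png');ct=cap('top','ct.png')
a=cv2.imread('pics/c.png')[90:270,260:460];b=cv2.imread('pics/ct.png')[130:310,290:490]
cv2.imwrite('pics/cc.png',cv2.resize(np.hstack([a,b]),None,fx=2,fy=2,interpolation=cv2.INTER_CUBIC))
s=state();print(s['clock'],s['q'].round(0),s['ft_force'],s['tool_pos']-p)
E
```

```text
11.9667 [ 52.  50. -83. 101.  47.  70. -61.] [-1.12130887  0.12882202 -3.26005018] [-1.84876047e-04  5.48772097e-04 -8.86458833e-05]
```

View pics/cc.png

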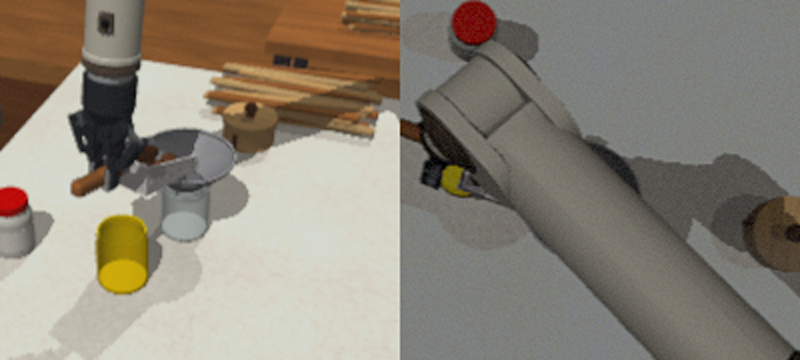

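The lip is just above the mouth's near side (side view crop about (195,165)), with the funnel seated. The top view is blocked by the arm. Now I tip slowly.

```bash
python3 - <<'E'
from h import *
PSI=-110
L=lip_ref(PSI)
for th in(14,18,21,24,27):
    p,o=tool(L,PSI,th,1,LIP); move_straight(p,o,v=.06)
    if th>=18: wait(.6)
    s=state();c=cap('side','d%d.png'%th)
    print(th,round(s['clock'],1),s['q'].round(0),s['ft_force'].round(2),len([b for b in boxes_of('side','knob0') if b['score']>.3]))
ims=[cv2.imread('pics/d%d.png'%t)[130:220,280:400] for t in(18,21,24,27)]
cv2.imwrite('pics/dd.png',cv2.resize(np.vstack([np.hstack(ims[:2]),np.hstack(ims[2:])]),None,fx=3,fy=3,interpolation=cv2.INTER_CUBIC))
E
```

```text
14 12.4 [ 57.  49. -85. 102.  43.  67. -57.] [-0.07 -0.26 -3.32] 0
18 13.5 [ 61.  49. -86. 103.  39.  64. -53.] [ 0.05  0.51 -2.53] 0
21 14.5 [ 64.  49. -86. 103.  36.  62. -49.] [ 0.99 -0.19 -1.88] 0
24 15.5 [ 66.  48. -87. 104.  33.  60. -46.] [ 0.52  0.06 -2.01] 0
27 16.5 [ 69.  48. -87. 104.  29.  59. -42.] [-0.52 -0.48 -2.07] 1
```

View pics/dd.png

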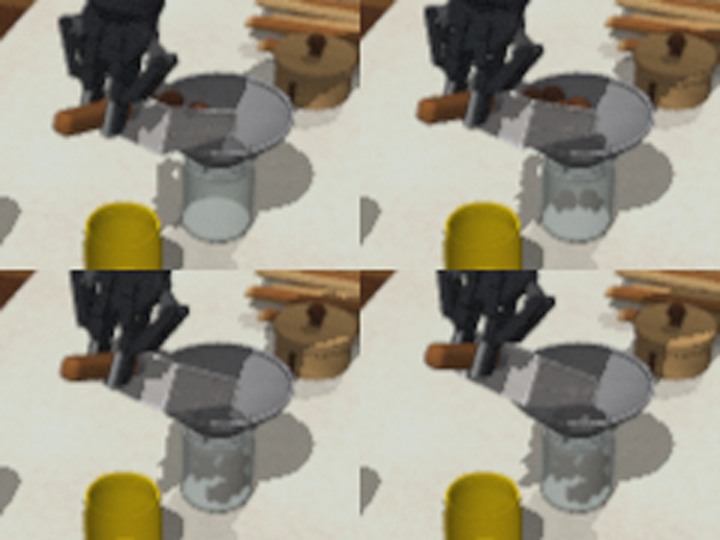

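Dark knobs have slid through into the jar (they show in the glass from 21° on) and the funnel is still seated. I tip slightly further, then level, lift and retreat, and check.

```bash
python3 - <<'E'
from h import *
PSI=-110
L=lip_ref(PSI)
for th in(30,33):
    try:
        p,o=tool(L+[0,0,.003],PSI,th,1,LIP); move_straight(p,o,v=.06); last=th
    except MotionError as e: print(th,e);break
wait(.8)
s=state();print(s['clock'],s['q'].round(1),s['ft_force'])
p,o=tool(L+[0,0,.04],PSI,25,1,LIP); move_straight(p,o,v=.1)
p,o=tool(L+[0,0,.05],PSI,0,1,LIP); move_straight(p,o,v=.15)
p,o=tool([*SC,.20],YAW,0,1,O); move_straight(p,o,v=.15)
cap('side','e.png');cap('top','et.png')
a=cv2.imread('pics/e.png')[130:290,240:420];b=cv2.imread('pics/et.png')[160:320,240:420]
cv2.imwrite('pics/ee.png',cv2.resize(np.hstack([a,b]),None,fx=2.2,fy=2.2,interpolation=cv2.INTER_CUBIC))
s=state();print(s['clock'],s['q'].round(1),s['ft_force'],s['grip_width'])
E
```

```text
18.0667 [ 73.5  48.1 -87.1 104.3  22.2  56.8 -34.6] [ 0.8353394   1.01258333 -1.82621119]
20.4667 [  21.3   30.9  -58.7  101.2   29.    64.7 -106.2] [ 0.7512515   1.13161296 -1.44803109] 0.2409090299448735
```

View pics/ee.png

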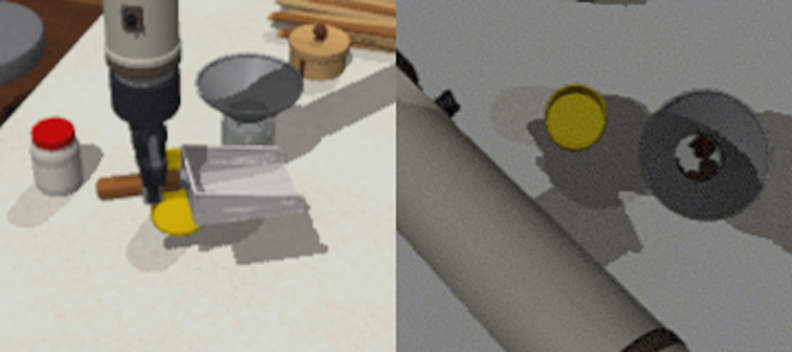

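The scoop is empty, the funnel is seated and the knobs are visible down the spout. I set the scoop down at its old place.

```bash
python3 - <<'E'
from h import *
p,o=tool([*SC,0],YAW,0,1,O)
move_straight(p+[0,0,.03],o,v=.15)
move_straight(p+[0,0,.004],o,v=.04); f0=state()['ft_force'][2]
for d in np.arange(.003,-.0025,-.001):
    move_straight(p+[0,0,d],o,v=.01);wait(.1);f=state()['ft_force'][2]
    print(round(d,3),round(f-f0,2))
    if f-f0>1.5: break
gripper_to(.35,30);wait(.2);gripper_to(.65);wait(.2)
move_straight(p+[0,0,.06],o,v=.06);move_straight(p+[0,0,.25],o,v=.2)
q=state()['q'];q[0]+=60
move_straight(p+[-.12,.12,.25],o,v=.2)
cs=cap('side','f.png');ct=cap('top','ft.png')
a=cv2.imread('pics/f.png')[130:310,220:420];b=cv2.imread('pics/ft.png')[130:310,220:420]
cv2.imwrite('pics/ff.png',cv2.resize(np.hstack([a,b]),None,fx=2,fy=2,interpolation=cv2.INTER_CUBIC))
print(state()['clock'],[ (np.round(s['bbox']),round(s['score'],2)) for n in('side','top') for s in boxes_of(n,'knob0')])
E
```

```text
0.003 -0.73
0.002 -0.52
0.001 -0.87
0.0 7.24
28.325 [(array([377., 232.,   9.,  12.]), 0.56)]
```

View pics/ff.png

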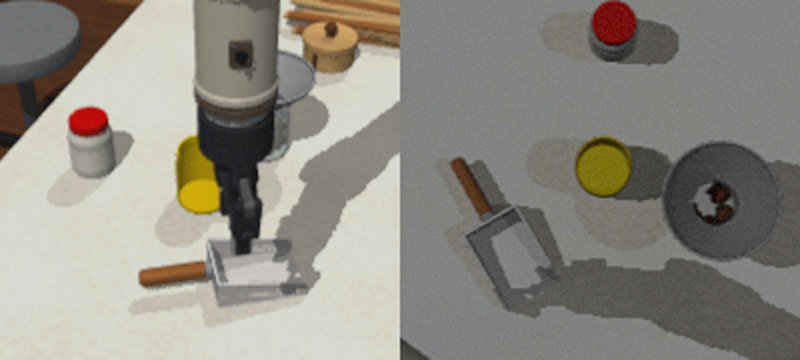

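The scoop lies level and released, and the funnel and bystanders are in place. One last look at the jar with the arm out of the way, to make sure nothing hangs in the spout.

```bash
python3 - <<'E'
from h import *
p,o=tool([*SC,0],YAW,0,1,O)
move_straight(p+[-.03,.20,.28],o,v=.2)
cs=cap('side','g.png');ct=cap('top','gt.png')
a=cv2.imread('pics/g.png')[145:225,310:400];b=cv2.imread('pics/gt.png')[190:270,335:425]
cv2.imwrite('pics/gg.png',cv2.resize(np.hstack([a,b]),None,fx=4,fy=4,interpolation=cv2.INTER_CUBIC))
print(state()['clock'])
ft=mask('top','funnel',(381,230));print(fit(fun_pts(),[(ct,ft)],[.518,-.157,0]))
E
```

```text
29.2917
(array([ 0.51708822, -0.15636   ,  0.15876629]), np.float64(0.030892051371051665))
```

View pics/gg.png

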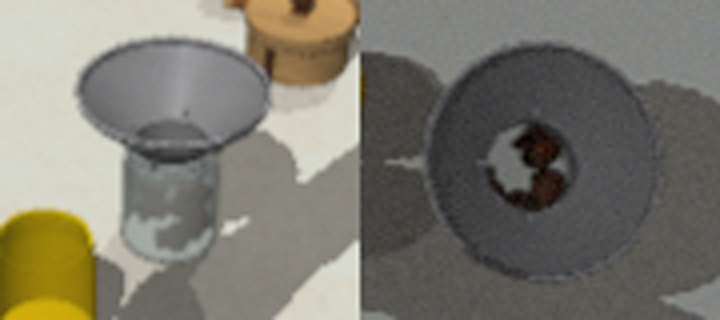

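The funnel is seated and unmoved (within 1 mm), the knobs are piled in the jar below the spout, and none are in the funnel or on the bench.

```bash
python3 -c "
from workcell import *
print(close_job())"
```

```text
the job is handed in; nothing more can be done
None
```

The job is handed in at about 29 s of the 69 s allowed: the knobs went through the funnel into the jar (I couldn't count all six there, but none are left in the scoop, funnel or on the bench), the empty scoop is level on the bench and released, the funnel is still seated, and the bystanders look undisturbed.

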